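# Close the dust box top and start its fan

## Robot

A 6-joint arm with a two-finger parallel gripper is mounted at the origin on the work surface. World frame = base frame: x ahead of the robot, y to its left, z up, the work surface at z = 0. Lengths are in m, angles in rad, forces in N, time in s.
With the tool pointing down it reaches from about 0.35 to 0.85 m from the base axis. Payload 8.1 kg.
Tool frame: the origin (TCP) lies between the finger pads; the fingertips stand 11 mm ahead of it and the grasp point (between the pads) lies 8 mm behind it (r.nose_length is the distance from the TCP to the fingertips, in m); z points along the fingers, y is the direction in which the jaws open and shut (so a half turn about z gives the same grasp; the last joint's range is limited). The gripper opens to 85 mm and grips with 20 to 120 N. Pads are 22 mm wide; open, the fingers measure 114 mm over their backs; the gripper's body (76 mm by 85 mm) begins 54 mm behind the grasp point. The pads swing forward as they close: fully open they stand 13 mm farther back than shut.
Start: joints at [-1.392, 0.13, 1.488, -0, 1.523, -0.085], TCP at [0.156, -0.579, 0.242] pointing down, gripper open.
Joint ranges: [-2.96, 2.96], [-0.89, 2.26], [0.02, 2.5], [-1.34, 4.48], [0, 2.73], [-2.66, 2.66]. Speed limits (rad/s): [2.39, 2.39, 2.79, 3.14, 3.14, 3.14].

## Interface

Orientations are given as a unit quaternion [x, y, z, w].
In Python, from workcell import r, imaging, order gives the robot as it stands.
- The arm moves only by the tool arm_command, never from a script. Its argument "moves" is a list that holds one entry, the list of rows, each a list of 4 numbers: the shift along the tool's x, y, z in mm, then the turn about the tool's z in degrees. In form: [[[tx, ty, tz, spin], ...]]. A call has 1 to 8 rows; each row is the pose to reach, as a shift and turn from the pose measured when the call began, along the tool's axes at that moment; what a row does not reach only later rows make up. A row lasts 1/10 s, in which the tool goes at most 50 mm and 8.59 degrees, less where a joint would pass 70% of its speed; a pose out of reach is approached as far as the arm can. A call with a gripper value outside its range is refused whole. "jaw" is the closure in counts, from 0 (fully open) to 255 (shut), set as the call begins (left out, the last holds). The fingers move at their own pace and stop on an object; "squeeze" is the grip in N (left out, the last holds). Time passes only in rows, so rows that repeat a pose let the fingers close. It gives the time, the measured TCP pose, the force and the opening at its end, in the units of the state.
- r.sense(): the state, without advancing time (a new reading comes with each control period).
- imaging.snapshot(name): name is "scene" or "side" or "wrist"; returns the picture (384x512x3 uint8, red, green, blue); there is no depth.
- imaging.calibration(name): a dict with "mtx" (3x3 intrinsics, pixels), "dist" ([k1, k2, p1, p2, k3] as OpenCV has them; the pictures are not rectified), "rvec" (rotation vector, rad) and "tvec" (3), from world to camera coordinates, as OpenCV has them. Camera axes: x right, y down, z forward; pixel columns grow to the right and rows downward; lengths in m; the calibration is good to about 2 mm. A picture is of the moment at which its call begins: read the wrist's pose just before it. calibration takes no time and is no camera call; for the wrist camera it gives the pose at the moment of the call.
- order.sign_off(): hands the job in, once; it reports no verdict.
The state is a dict: "t": time; "q": joint angles; "qvel": joint speeds; "tau": joint torques, N m; "position": TCP position; "tcp_rot": TCP orientation; "force": force on the tool from outside, world axes, zero at the start; "wrist_torque": the same for the moment, N m; "finger_gap": opening from 0.0 (shut) to 1.0 (fully open).
Only numpy, scipy, OpenCV 4.12 (cv2) and the standard library are available. Lean on these libraries where they do the work, as an engineer would, in place of code of your own. Each camera call takes 0.05 s, during which the arm holds its last target.

## Task

The perforated top of the sanding dust box is standing up on its spring: push it down smoothly, without slamming it, until it lies level and its catch keeps it there by itself. Then switch the fan on by flipping the bat toggle on the small grey box over to its other side. Leave the other things on the bench where they are.

Things in the scene. Friction and masses are not known exactly. Their poses are not given: they have to be found in the camera images.
- dust_box: The fixed dust box: a dark steel tray 200 (x) x 220 (y) x 60 mm high, open at the top under the plate. Origin at the centre of its underside, on the bench; its x points from its front (louvred, nearer the robot) to the hinge side. The plate's hinge line runs along its y, 95 mm behind the origin (+x) and 60 mm up.
- plate (a joint): Tilt of the dust box's top, an aluminium plate 200 x 220 x 5 mm with rows of holes, hinged along its far (+x) edge. 0 = level, positive = near edge raised; starts at 0.37 to 0.46 rad. A spring pushes it up. A hidden catch under the near edge takes it only at 0; the solid stop is at -0.012 rad. Push it to the stop, let go and it stays at about 0; let go earlier and it springs up.
- plate_press (a point): Point on the plate's top face, midway across its width, 155 mm from the hinge line, 35 mm in from the near edge. It moves with the plate; when level it lies 60 mm in front (-x) of the dust box's origin, 65 mm above the bench (63 mm at the stop). Pushed here the plate takes about 1 N at first, growing to about 8 N some 10 mm above level, and less after that until the stop.
- switch_box: The fixed fan switch box, grey, 85 (x) x 60 (y) x 45 mm high, to the left or the right of the dust box; a steel bat toggle stands in the middle of its top. Origin at the centre of its underside; the toggle tilts along the box's x, and at the start it leans to -x.
- toggle (a joint): Tilt of the steel bat toggle about a pivot 46 mm above the bench, over the switch box's origin: 0 = off, leaning 0.35 rad to the box's -x; 0.7 = on, leaning 0.35 rad to its +x. It snaps over when pushed past upright (0.35) and stays at the end it is on; about 2 to 4 N at the bat is enough.
- toggle_tip (a point): The tip of the bat toggle, 44 mm from its pivot; the bat is round, 7 mm thick at its foot and 13 mm near its tip. The tip is 87 mm above the bench at either end of its swing.
- parts_bin: Loose blue parts bin 110 x 90 x 50 mm, on the side of the dust box where the switch box is not; origin at the centre of its underside. Leave alone.
- tumbler: Loose dark steel drinking tumbler, 82 mm across, 165 mm high; origin at the centre of its underside. Leave alone.
- oil_bottle: Loose amber bottle, 54 mm across, 130 mm high; origin at the centre of its underside. Leave alone.
- sanding_block: Loose hand sanding block 120 x 65 x 40 mm; origin at the centre of its underside. Leave alone.
Things that resemble listed ones, but are neither listed nor needed, are in the scene too. Several things look just like the switch_box: the one meant starts farthest to the robot's right.

How it is judged:
By the outcome, as a careful person would: the job done as asked, in the order asked, and still so for the second after the job is handed in, with the robot touching nothing.
It also fails if it takes over 42 s, if anything falls off the work surface, if the arm or the gripper's body presses on something with over 40 N, if the wrist force passes 120 N, or if a joint passes its speed limit or range.

## Working session

There is one attempt and no reset: what is moved stays moved. The work goes in short steps, Python scripts to look and compute and a tool call to move; the robot and the scene stay as the last step left them, time stands still between calls to the robot, and variables do not carry over. Pictures are saved under pics/ and viewed, and the job is handed in when it is done.

Besides the shell and the picture viewer there is one more tool, called after ">>>" in YAML: its name, and indented under it one key for each argument. arm_command: Moves the arm, as the interface text tells. Its arguments: {"type":"object","properties":{"moves":{"type":"array","items":{"type":"array","items":{"type":"array","items":{"type":"number"}}}},"jaw":{"type":"number"},"squeeze":{"type":"number"}},"required":["moves"]}

```bash
mkdir -p pics; ls
python3 - <<'E'
from workcell import r, imaging, order
import cv2
s=r.sense();print(s,r.nose_length)
for n in("scene","side","wrist"):
    cv2.imwrite(f"pics/{n}0.png",imaging.snapshot(n)[:,:,::-1])
    c=imaging.calibration(n);print(n,c)
E
```

```text
pics
{'t': 0.0, 'q': array([-1.39242202e+00,  1.31171887e-01,  1.48933614e+00,  1.07736654e-06,
        1.52299478e+00, -8.53688112e-02]), 'qvel': array([-0.00118487,  0.00154685,  0.00183783,  0.00013194,  0.00118297,
       -0.00085355]), 'tau': array([-1.44336165e-03, -5.69403183e+01, -5.00551307e+01, -9.17232455e-05,
        1.49606389e-02, -6.53682105e-05]), 'position': array([ 0.15635915, -0.57869549,  0.24120679]), 'tcp_rot': array([ 9.91317091e-01,  1.31489596e-01, -4.38602260e-05, -9.54069250e-04]), 'force': array([ 0.314741  , -0.33292038, -0.19704203]), 'wrist_torque': array([-0.00080708,  0.01813522, -0.05768346]), 'finger_gap': 1.0000568859994616} 0.011
scene {'mtx': array([[415.01974719,   0.        , 253.82658338],
       [  0.        , 415.01974719, 191.69059228],
       [  0.        ,   0.        ,   1.        ]]), 'dist': array([0.04466167, 0.        , 0.        , 0.        , 0.        ]), 'rvec': array([ 0.9436718 ,  2.44467406, -1.13514645]), 'tvec': array([ 0.44180971, -0.19336227,  1.65163015])}
side {'mtx': array([[453.67596928,   0.        , 252.8063454 ],
       [  0.        , 453.67596928, 190.47952825],
       [  0.        ,   0.        ,   1.        ]]), 'dist': array([-0.02238851,  0.        ,  0.        ,  0.        ,  0.        ]), 'rvec': array([ 0.80611892, -2.33724826,  1.32602038]), 'tvec': array([0.48438274, 0.26625375, 1.12774299])}
wrist {'mtx': array([[344.3877401 ,   0.        , 252.39180707],
       [  0.        , 344.3877401 , 193.69597115],
       [  0.        ,   0.        ,   1.        ]]), 'dist': array([-0.01843119,  0.        ,  0.        ,  0.        ,  0.        ]), 'rvec': array([-2.3194369 ,  1.77506774,  0.2379434 ]), 'tvec': array([-0.59916541, -0.03416541,  0.37748926])}
```

View pics/scene0.png

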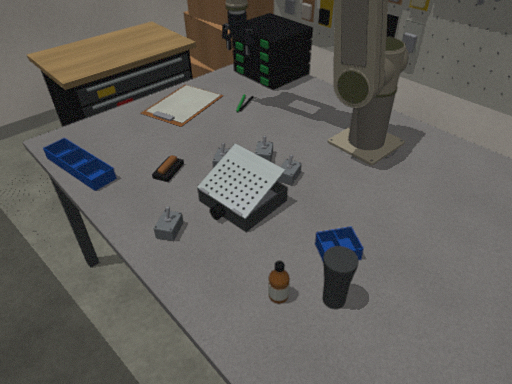

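View pics/side0.png

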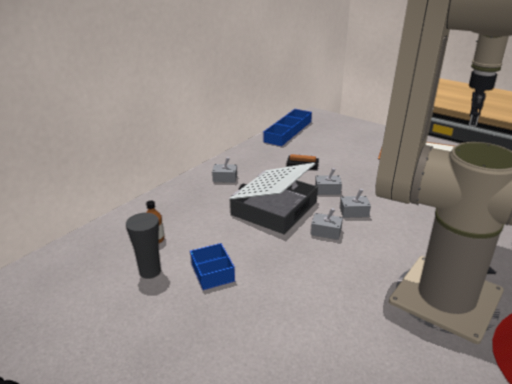

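View pics/wrist0.png

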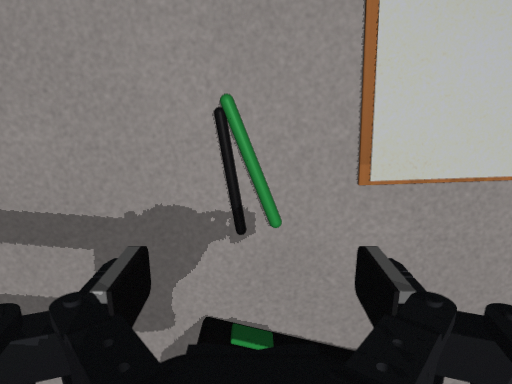

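The scene view looks toward the robot. It shows four grey switch boxes at about (222,157), (263,150), (290,168) and (169,224), the raised plate at (240,178), and the blue bin at (339,243). In the side view the same boxes are at (328,184), (355,206), (326,226) and (225,174). I'll triangulate them next.

```bash
cat > h.py <<'E'
import numpy as np, cv2
from workcell import imaging
def ray(n,uv,c=None):
    c=c or imaging.calibration(n)
    p=cv2.undistortPoints(np.array([[uv]],float),c["mtx"],c["dist"])[0,0]
    R=cv2.Rodrigues(c["rvec"])[0]; t=c["tvec"]
    return -R.T@t, R.T@np.array([p[0],p[1],1])
def onz(n,uv,z,c=None):
    o,d=ray(n,uv,c); return o+d*(z-o[2])/d[2]
def tri(n1,a,n2,b,c1=None,c2=None):
    o1,d1=ray(n1,a,c1);o2,d2=ray(n2,b,c2);d1/=np.linalg.norm(d1);d2/=np.linalg.norm(d2)
    s=np.linalg.lstsq(np.c_[d1,-d2],o2-o1,rcond=None)[0]
    p=o1+s[0]*d1;q=o2+s[1]*d2
    return (p+q)/2,np.linalg.norm(p-q)
def proj(n,P,c=None):
    c=c or imaging.calibration(n)
    return cv2.projectPoints(np.atleast_2d(np.array(P,float)),c["rvec"],c["tvec"],c["mtx"],c["dist"])[0][:,0]
E
python3 - <<'E'
from h import *
np.set_printoptions(precision=3,suppress=True)
for uv in [(222,157),(263,150),(290,168),(169,224)]: print("scene",uv,onz("scene",uv,.04))
for uv in [(328,184),(355,206),(326,226),(225,174)]: print("side",uv,onz("side",uv,.04))
a=cv2.imread("pics/scene0.png")[120:250,145:315];cv2.imwrite("pics/cs.png",cv2.resize(a,None,fx=4.5,fy=4.5,interpolation=2))
a=cv2.imread("pics/side0.png")[145:245,205:385];cv2.imwrite("pics/cd.png",cv2.resize(a,None,fx=4.4,fy=4.4,interpolation=2))
E
```

```text
scene (222, 157) [ 0.508 -0.269  0.04 ]
scene (263, 150) [ 0.367 -0.199  0.04 ]
scene (290, 168) [ 0.373 -0.053  0.04 ]
scene (169, 224) [ 0.843 -0.106  0.04 ]
side (328, 184) [ 0.491 -0.252  0.04 ]
side (355, 206) [ 0.353 -0.182  0.04 ]
side (326, 226) [ 0.37  -0.033  0.04 ]
side (225, 174) [ 0.817 -0.093  0.04 ]
```

View pics/cs.png

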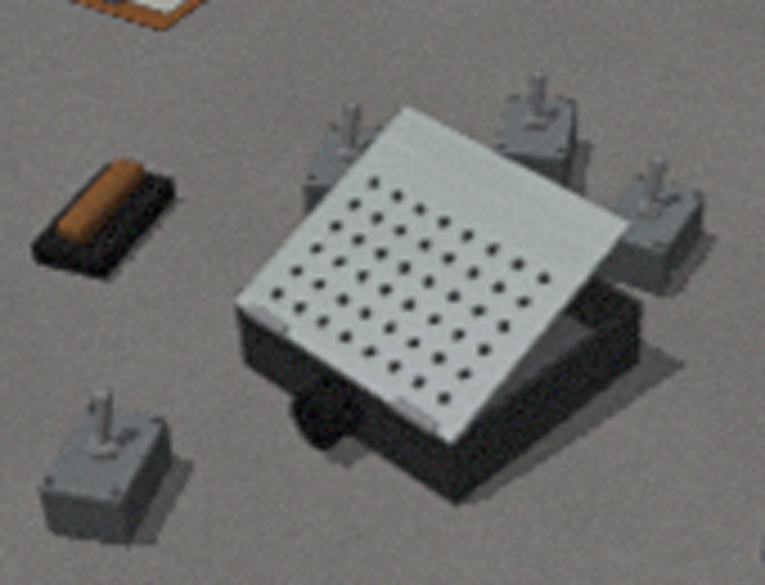

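View pics/cd.png

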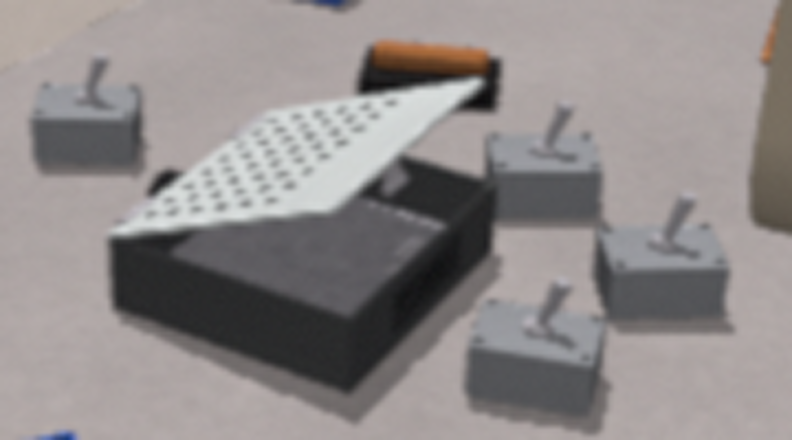

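Run:
```python
from h import *
np.set_printoptions(precision=4,suppress=True)
S=lambda p:(p[0]/4.5+145-.4,p[1]/4.5+120-.4)
D=lambda p:(p[0]/4.4+205-.4,p[1]/4.4+145-.4)
for n,a,b in [("hingeR",(238,303),(272,110)),("hingeL",(455,442),(111,235)),("nearR",(405,108),(484,80)),("nearL",(630,222),(330,210)),("farLbot",(455,503),(112,312)),
 ("tip",(352,104),(566,105)),("foot",(347,152),(548,152))]:
    print(n,*tri("scene",S(a),"side",D(b)))
print("farLbot",onz("scene",S((455,503)),0),onz("side",D((112,312)),0))
print("nearLbot side",onz("side",D((345,392)),0),"nearLtop",onz("side",D((348,318)),.06),"nearRtop",onz("side",D((495,182)),.06))
print("switch top corners",[onz("side",D(p),.045) for p in [(486,135),(594,137),(602,173),(492,167)]])
print("scene",[onz("scene",S(p),.045) for p in [(325,132),(305,186)]])
```

```text
hingeR [ 0.6903 -0.1669  0.0652] 0.003435162347213756
hingeL [0.6695 0.0506 0.0644] 0.001307150093176386
nearR [ 0.5108 -0.1863  0.1413] 0.0001908975447415075
nearL [0.4907 0.034  0.1441] 0.0025962362384196005
farLbot [0.6697 0.0499 0.0013] 0.005277681559883429
tip [ 0.491  -0.2803  0.0885] 0.0020177034380919646
foot [ 0.5012 -0.278   0.0459] 0.004509965689407194
farLbot [0.6674 0.0457 0.    ] [0.6697 0.0523 0.    ]
nearLbot side [0.4786 0.0296 0.    ] nearLtop [0.479 0.028 0.06 ] nearRtop [ 0.4962 -0.1873  0.06  ]
switch top corners [array([ 0.5538, -0.2696,  0.045 ]), array([ 0.4842, -0.3185,  0.045 ]), array([ 0.4512, -0.2716,  0.045 ]), array([ 0.523 , -0.2285,  0.045 ])]
scene [array([ 0.494 , -0.3176,  0.045 ]), array([ 0.5526, -0.2685,  0.045 ])]
```

Candidates for the switch, with scene pixel and world position:

| Scene pixel | World x, y (m) |
|---|---|
| (222,157) | (0.50, -0.27) |
| (263,150) | (0.36, -0.19) |
| (290,168) | (0.37, -0.04) |
| (169,224) | (0.83, -0.10) |

The first has the most negative y, so it is farthest to the robot's right. The crops confirm it: a grey box with its toggle leaning toward the robot. Its tip triangulates to (0.491, -0.280, 0.0885), and 87 mm is expected. Box yaw is about 0.61 rad.

The dust box origin is about (0.580, -0.0685) with yaw about 0.10 rad. The plate tilt is about 0.40 rad, within the given range. That puts the level press point at about (0.520, -0.0745).

I'll close the jaws and move over the plate.

>>> arm_command:
  moves:
    - [[20,-16,0,-2],[55,-45,0,-5],[95,-77,0,-8],[135,-109,5,-11],[175,-141,10,-14],[215,-173,15,-17],[255,-206,20,-20],[295,-238,20,-20]]
  jaw: 255
  squeeze: 60

```text
t: 0.95
position: [0.3742, -0.2772, 0.2212]
tcp_rot: [0.953, 0.302, -0.0, -0.001]
force: [1.2, -0.6, -0.8]
finger_gap: 0.002
```

```bash
cat >> h.py <<'E'
from scipy.spatial.transform import Rotation as Ro
def st():
    from workcell import r
    s=r.sense();R=Ro.from_quat(s["tcp_rot"]).as_matrix()
    print("t",round(s["t"],2),"p",s["position"].round(4),"F",s["force"].round(2),"gap",round(s["finger_gap"],3),"x",R[:,0].round(3),"z",R[:,2].round(3))
    return s,R
def to(P):
    s,R=st(); d=R.T@(np.array(P)-s["position"])*1000; print("shift mm",d.round(1)); return d
E
python3 -c "
from h import *
to([.522,-.0745,.165])"
```

```text
t 0.95 p [ 0.3742 -0.2772  0.2212] F [ 1.25 -0.59 -0.81] gap 0.002 x [0.817 0.576 0.   ] z [-0.001  0.002 -1.   ]
shift mm [237.6 -80.3  56.4]
```

>>> arm_command:
  moves:
    - [[35,-12,5,0],[80,-27,10,0],[125,-42,15,0],[170,-57,20,0],[210,-71,30,0],[230,-78,40,0],[238,-80,48,0],[238,-80,52,0]]

```text
t: 1.75
position: [0.5222, -0.0739, 0.1681]
tcp_rot: [0.953, 0.303, -0.001, -0.002]
force: [-0.8, -1.0, 0.2]
finger_gap: 0.001
```

```bash
python3 -c "
from h import *
s,R=to([.521,-.0745,.165]),0
from workcell import imaging
for n in('scene','side'): cv2.imwrite('pics/%s1.png'%n,cv2.resize(imaging.snapshot(n)[100:260,140:400,::-1],None,fx=3,fy=3))
a=np.vstack([cv2.imread('pics/scene1.png')[:300],cv2.imread('pics/side1.png')[:300]]);cv2.imwrite('pics/both1.png',a)
"
```

```text
t 1.75 p [ 0.5222 -0.0739  0.1681] F [-0.81 -0.97  0.24] gap 0.001 x [ 0.816  0.578 -0.001] z [-0.003  0.002 -1.   ]
shift mm [-1.3 -0.1  3.1]
```

View pics/both1.png

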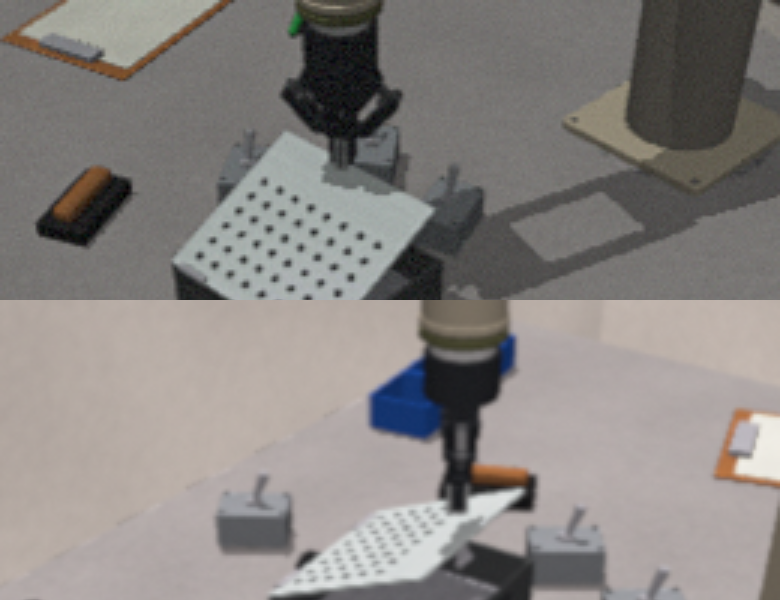

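The shut fingertips are just above the middle of the plate near its raised edge, which matches the plan. I'll push slowly.

>>> arm_command:
  moves:
    - [[0,0,3,0],[0,0,7,0],[0,0,12,0],[0,0,17,0],[0,0,22,0],[0,0,27,0],[0,0,32,0],[0,0,37,0]]

```text
t: 2.65
position: [0.5216, -0.0751, 0.1313]
tcp_rot: [0.953, 0.302, -0.001, -0.001]
force: [-0.9, -0.5, 3.0]
finger_gap: -0.003
```

>>> arm_command:
  moves:
    - [[0,0,5,0],[0,0,10,0],[0,0,15,0],[0,0,20,0],[0,0,25,0],[0,0,29,0],[0,0,33,0],[0,0,36,0]]

```text
t: 3.45
position: [0.521, -0.0751, 0.095]
tcp_rot: [0.953, 0.302, -0.002, -0.001]
force: [-3.2, -0.0, 7.9]
finger_gap: -0.002
```

>>> arm_command:
  moves:
    - [[0,0,3,0],[0,0,6,0],[0,0,8,0],[0,0,10,0],[0,0,12,0],[0,0,13.5,0],[0,0,15,0],[0,0,16.5,0]]

```text
t: 4.25
position: [0.5203, -0.0752, 0.0784]
tcp_rot: [0.953, 0.302, -0.002, -0.002]
force: [-5.4, -0.4, 8.1]
finger_gap: 0.002
```

>>> arm_command:
  moves:
    - [[0,0,1,0],[0,0,2,0],[0,0,3,0],[0,0,4,0]]

```text
t: 4.65
position: [0.5202, -0.0752, 0.0746]
tcp_rot: [0.953, 0.302, -0.002, -0.002]
force: [-5.2, 0.5, 10.0]
finger_gap: 0.002
```

>>> arm_command:
  moves:
    - [[0,0,0.7,0],[0,0,1.4,0],[0,0,2,0]]

```text
t: 4.95
position: [0.5202, -0.0753, 0.074]
tcp_rot: [0.953, 0.302, -0.003, -0.002]
force: [-10.7, 2.2, 24.2]
finger_gap: -0.0
```

The force jumped to 24 N with almost no travel, so the plate is on the stop. I'll release it slowly.

>>> arm_command:
  moves:
    - [[0,0,0,0],[0,0,-1,0],[0,0,-2,0],[0,0,-3.5,0],[0,0,-5,0],[0,0,-7,0],[0,0,-9,0],[0,0,-12,0]]

```text
t: 5.75
position: [0.5201, -0.0753, 0.0858]
tcp_rot: [0.953, 0.302, -0.003, -0.002]
force: [0.0, 0.1, -0.2]
finger_gap: 0.002
```

```bash
python3 -c "
from h import *
to([.4695,-.295,.16])
from workcell import imaging
for n in('scene','side'): cv2.imwrite('pics/%s2.png'%n,cv2.resize(imaging.snapshot(n)[100:260,140:400,::-1],None,fx=3,fy=3))
a=np.vstack([cv2.imread('pics/scene2.png')[100:400],cv2.imread('pics/side2.png')[100:400]]);cv2.imwrite('pics/both2.png',a)
"
```

```text
t 5.75 p [ 0.5201 -0.0753  0.0858] F [ 0.01  0.14 -0.19] gap 0.002 x [ 0.817  0.576 -0.004] z [-0.006  0.002 -1.   ]
shift mm [-168.3  150.   -74.2]
```

View pics/both2.png

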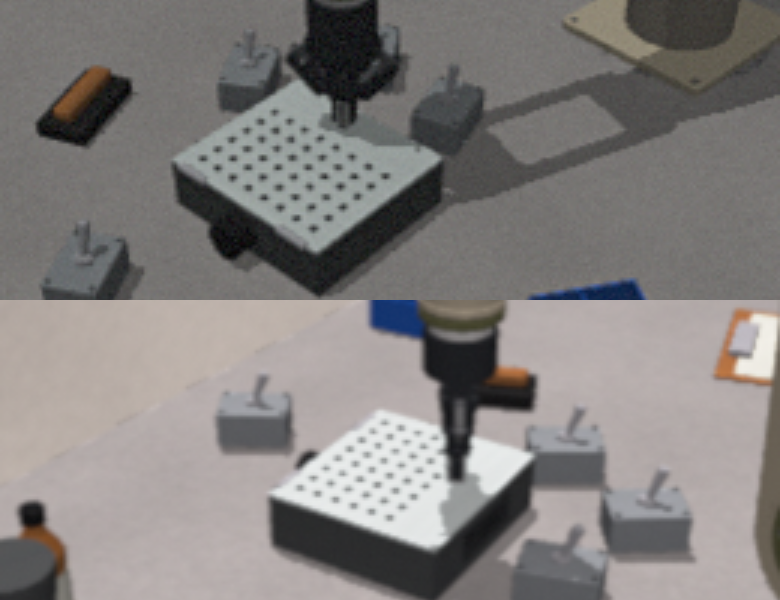

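The plate lies level with no force on the tool, so the catch holds. Next I'll lift and move behind the toggle.

>>> arm_command:
  moves:
    - [[0,0,-15,0],[0,0,-45,0],[-20,18,-70,0],[-50,45,-74,0],[-85,76,-74,0],[-120,107,-74,0],[-155,138,-74,0],[-168,150,-74,0]]

```text
t: 6.65
position: [0.4691, -0.2988, 0.1619]
tcp_rot: [0.954, 0.301, -0.002, -0.0]
force: [0.4, 0.9, -0.3]
finger_gap: 0.003
```

```bash
python3 -c "
from h import *
from workcell import imaging
s,R=st()
c=imaging.calibration('wrist');im=imaging.snapshot('wrist');cv2.imwrite('pics/w3.png',im[:,:,::-1])
print('tip proj',proj('wrist',[[.491,-.2803,.087],[.503,-.272,.045]],c))
to([.4685,-.2955,.080])
"
```

```text
t 6.65 p [ 0.4691 -0.2988  0.1619] F [ 0.44  0.86 -0.33] gap 0.003 x [ 0.819  0.574 -0.004] z [-0.004 -0.001 -1.   ]
tip proj [[248.66640962 164.49453425]
 [249.40090641 133.43041597]]
t 6.7 p [ 0.469  -0.2997  0.1617] F [-1.46 -0.75  0.77] gap 0.005 x [ 0.819  0.573 -0.004] z [-0.004 -0.001 -1.   ]
shift mm [ 2.3 -3.5 81.7]
```

View pics/w3.png

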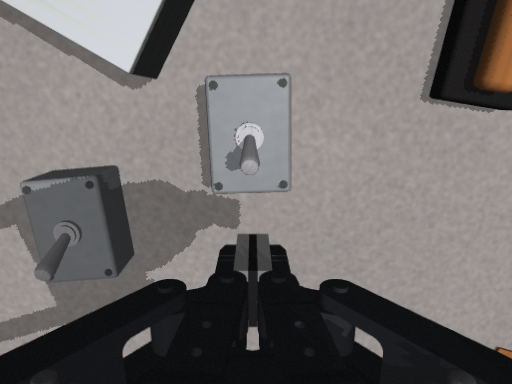

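In the wrist view the toggle tip is at (250,166), against a predicted (249,164.5). The box axis lines up with the tool, and the bat leans back toward the fingers. I'll descend behind it, then push along tool +x.

>>> arm_command:
  moves:
    - [[-2,-2,10,0],[-2,-3,30,0],[-2,-3,50,0],[-2,-3,65,0],[-2,-3,76,0],[-2,-3,81,0],[-2,-3,82,0]]

```text
t: 7.4
position: [0.4652, -0.2979, 0.0793]
tcp_rot: [0.954, 0.301, -0.002, -0.0]
force: [-1.1, -0.3, 0.3]
finger_gap: -0.001
```

>>> arm_command:
  moves:
    - [[4,0,0,0],[8,0,0,0],[11,0,0,0],[14,0,0,0],[17,0,0,0],[20,0,0,0],[22,0,0,0],[24,0,0,0]]

```text
t: 8.2
position: [0.4851, -0.284, 0.0791]
tcp_rot: [0.954, 0.301, -0.002, -0.001]
force: [-0.3, -0.9, 1.3]
finger_gap: -0.0
```

```bash
python3 -c "
from h import *
from workcell import imaging
to([.503,-.272,.08])
for n in('scene','wrist'): cv2.imwrite('pics/%s4.png'%n,imaging.snapshot(n)[:,:,::-1])
a=np.hstack([cv2.resize(cv2.imread('pics/scene4.png')[110:230,150:320],(400,300)),cv2.resize(cv2.imread('pics/wrist4.png'),(400,300))]);cv2.imwrite('pics/both4.png',a)
"
```

```text
t 8.2 p [ 0.4851 -0.284   0.0791] F [-0.25 -0.87  1.33] gap -0.0 x [ 0.819  0.574 -0.004] z [-0.005 -0.    -1.   ]
shift mm [21.5  0.5 -1. ]
```

View pics/both4.png

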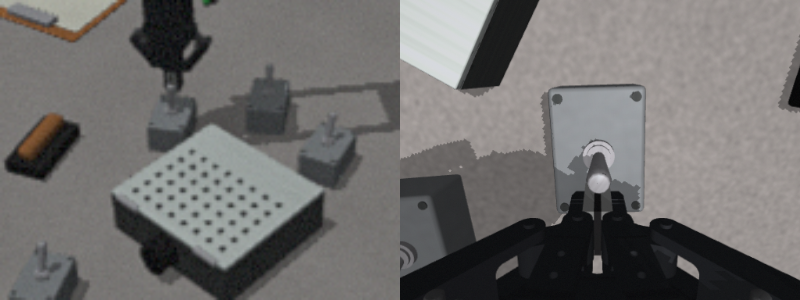

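The toggle hasn't moved yet and the fingers are just short of it. I'll continue.

>>> arm_command:
  moves:
    - [[2,0,0,0],[4,0,0,0],[6,0,0,0],[8,0,0,0],[10,0,0,0]]

```text
t: 8.8
position: [0.4935, -0.2779, 0.079]
tcp_rot: [0.954, 0.301, -0.002, -0.001]
force: [-1.2, -0.0, -0.7]
finger_gap: 0.003
```

>>> arm_command:
  moves:
    - [[2,0,0,0],[4,0,0,0],[6,0,0,0],[8,0,0,0]]

```text
t: 9.2
position: [0.4962, -0.2761, 0.0786]
tcp_rot: [0.954, 0.301, -0.007, 0.0]
force: [-25.3, -17.1, 9.0]
finger_gap: 0.0
```

```bash
python3 -c "
from h import *
from workcell import imaging
to([.503,-.272,.08])
cv2.imwrite('pics/w5.png',imaging.snapshot('wrist')[:,:,::-1])
"
```

```text
t 9.2 p [ 0.4962 -0.2761  0.0786] F [-25.25 -17.06   8.96] gap 0.0 x [ 0.819  0.573 -0.013] z [-0.013 -0.004 -1.   ]
shift mm [ 8.   0.5 -1.5]
```

View pics/w5.png

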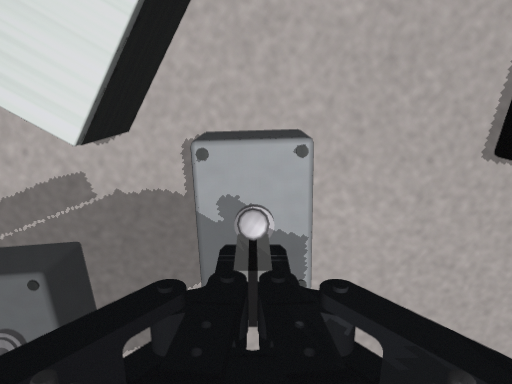

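About 30 N at this offset means the bat has already snapped over and sits against its end stop. The view shows it leaning toward +x. I'll back off and lift away.

>>> arm_command:
  moves:
    - [[-5,0,0,0],[-15,0,0,0],[-28,0,0,0],[-38,0,-5,0],[-42,0,-25,0],[-42,0,-55,0],[-42,0,-85,0],[-42,0,-100,0]]

```text
t: 10.05
position: [0.4638, -0.3011, 0.1828]
tcp_rot: [0.954, 0.3, -0.005, 0.002]
force: [-0.5, -1.5, -0.0]
finger_gap: -0.001
```

>>> arm_command:
  moves:
    - [[-15,10,-15,0],[-30,25,-30,0],[-40,40,-40,0],[-45,50,-45,0],[-45,50,-45,0]]

```text
t: 10.55
position: [0.456, -0.3688, 0.2286]
tcp_rot: [0.954, 0.3, -0.005, 0.002]
force: [0.6, 0.7, -0.7]
finger_gap: 0.001
```

```bash
python3 -c "
from h import *
from workcell import imaging
st()
for n in('scene','side','wrist'): cv2.imwrite('pics/%s6.png'%n,imaging.snapshot(n)[:,:,::-1])
a=np.hstack([cv2.resize(cv2.imread('pics/scene6.png')[110:260,150:350],(400,300)),cv2.resize(cv2.imread('pics/side6.png')[150:255,230:370],(400,300))])
b=np.hstack([cv2.resize(cv2.imread('pics/scene6.png'),(400,300)),cv2.resize(cv2.imread('pics/wrist6.png'),(400,300))])
cv2.imwrite('pics/both6.png',np.vstack([a,b]))
"
```

```text
t 10.55 p [ 0.456  -0.3688  0.2286] F [ 0.56  0.69 -0.7 ] gap 0.001 x [ 0.82   0.572 -0.011] z [-0.009 -0.008 -1.   ]
```

View pics/both6.png

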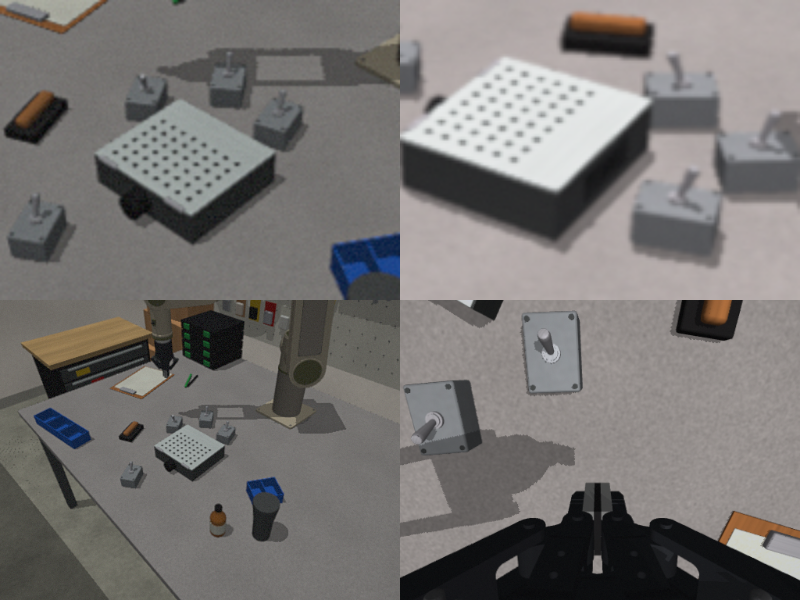

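The toggle now leans to +x (scene tip about (221.5,148), side tip about (326.6,169)), the neighbouring boxes are unchanged, and the plate is level. I'll check the tip numerically, then hand in.

```bash
python3 -c "
from h import *
from workcell import order
print(tri('scene',(221.5,148),'side',(326.4,168.9)),'expect .515,-.263,.087')
print(order.sign_off())
"
```

```text
(array([ 0.5100006 , -0.26563592,  0.08451124]), np.float64(0.0028670027587578925)) expect .515,-.263,.087
the job is handed in; nothing more can be done
None
```

The plate is down and held by its catch, and the fan switch is flipped to its other side. I handed the job in at about 10.6 s of the 42 s allowed.

- **Plate:** I pushed it down with the shut fingertips at the press point, slowing to about 10 mm/s near the bottom. I stopped when the force reached about 24 N at the solid stop, then eased off. It stayed level with no force on the tool, and still looked level in the last pictures.
- **Toggle:** I used the grey box farthest to the robot's right. My first push stopped short of the bat. The second flipped it and then pressed against its end stop, reaching about 32 N at the fingertips before I backed off.
- **Last checks:** The toggle tip measured (0.510, -0.266, 0.085) m, against an expected (0.515, -0.263, 0.087) m. That is about 6 mm off, with the two camera rays missing each other by 3 mm. It started at (0.491, -0.280) m, so it is clearly on the other side. The gripper was clear of everything, and by eye the other things were where they started.

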